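# Press the label holder home behind the shelf lip

## Task

Take the blue label holder out of its wooden stand and push its thin lower tongue down behind the front lip of the grey shelf, white card facing out and upright, centred in front of the orange cap. Press it fully home against the sprung bar in the slot and finish while still holding it pressed there; leave the two caps and the stopper on the shelf where they lie.

Things in the scene. Friction and masses are not known exactly. Their poses are not given: they have to be found in the camera images.
- holder_grip (a point): Grip point of the loose blue label holder, a flat upright piece 60 mm wide (its y), 70 mm tall (its z), about 60 g. This point is the middle of its upper plate, 8 mm thick (its x), 16 mm below the top and 54 mm above the lower end. The white card is on the -x side. At the start it stands upright and loose in the slot of the stand.
- label_face (a point): Middle of the white card face of the holder: 4 mm from holder_grip along the holder's own -x.
- tongue_end (a point): Middle of the lower end of the holder's tongue, 54 mm below holder_grip. The tongue is 60 mm wide and 4 mm thick (2.4 mm in its lowest 4 mm).
- label_holder: The holder itself, axes as under holder_grip; its origin is the same point as tongue_end. The 8 mm plate covers z = 32 to 70 mm, the thin tongue z = 0 to 32 mm.
- stand: Fixed light wooden block 40 (x) x 92 (y) x 30 mm high with one slot 6 x 64 mm, along its y, 24 mm deep; origin at the centre of its underside. The holder stands in this slot, with the same axes.
- shelf: Fixed low grey shelf, 140 mm deep (x), 300 mm wide (y), top 45 mm above the worktop; origin at the centre of its underside, +x to the back, front face at x = -70 mm. Three bays on top, about 98 mm apart in y, hold the caps and the stopper, their centres about 95 mm behind the front face. Low dividers stand 6 mm above the top, a back rim 10 mm.
- slot_mouth (a point): Middle of the slot between the shelf's front face and the aluminium lip, 34 mm above the worktop, at x = -73.5 mm, y = 0 of the shelf; axes of the shelf. The slot is 7 mm wide (x = -77 to -70 mm) and runs over the whole width. The lip, 4 mm thick, is upright up to 34 mm, then flares forward (away from the shelf) to x = -86 mm at 40 mm above the worktop.
- clip_bar (a joint): Yellow sprung bar, the floor of the slot over its whole width: 0 at rest (top 24 mm above the worktop, 10 mm below slot_mouth), 0.008 m when down at its stop (top 16 mm above the worktop). It takes about 3 N to start, about 9.5 N at the stop, and rises when let go. The holder is home when the bar is at its stop.
- orange_cap: Loose orange screw cap, 52 mm across, 20 mm high, lying in one of the shelf's three bays (which one varies); origin at the centre of its underside, axes parallel to the shelf's. The holder goes in front of it (same y in the shelf's frame).
- teal_cap: Loose teal screw cap, 46 mm across, 12 mm high, in another bay; origin at the centre of its underside.
- stopper: Loose black rubber stopper, 24 mm across and 24 mm high, in another bay; origin at the centre of its underside.
Things that resemble listed ones, but are neither listed nor needed, are in the scene too. Of the things like the label_holder, leave any that is red; of the rest the larger one is meant. Of the things that look like the orange_cap, the larger one is meant.

How it is judged:
By the outcome, as a careful person would: the job done as asked, in the order asked, and still so for the second after the job is handed in, while the arm keeps its last pose, push and grip.
It also fails if it takes over 38 s, if anything falls off the work surface, if the arm or the gripper's body presses on something with over 40 N, if the wrist force passes 120 N, or if a joint passes its speed limit or range.

## Robot

A 6-joint arm with a two-finger parallel gripper is mounted at the origin on a cart in front of the work surface, level with it; the furniture and walls round the work are solid. World frame = base frame: x ahead of the robot, y to its left, z up, the work surface at z = 0. Lengths are in mm, angles in degrees, forces in N, time in s.
With the tool pointing down it reaches from about 325 to 775 mm from the base axis. Payload 5.5 kg.
Tool frame: the origin (TCP) lies at the very end of the fingers, on their centre line; the grasp point (between the pads) lies 19 mm behind it; z points along the fingers, y is the direction in which the jaws open and shut (so a half turn about z gives the same grasp; the last joint's range is limited). The gripper opens to 88 mm and grips with 3 to 60 N. Pads are 20 mm wide; open, the fingers measure 115 mm over their backs; the gripper's body (75 mm by 178 mm) begins 61 mm behind the grasp point.
Start: joints at [-71.66, 5.22, 70.514, -0, 104.267, -3.249], TCP at [220.769, -557.923, 222.631] pointing down, gripper open.
Joint ranges: [-164.24, 164.24], [-49.07, 125.15], [9.68, 141.18], [-86.29, 266.29], [3.28, 154.24], [-151.56, 151.56]. Speed limits (degrees/s): [147.25, 147.25, 172.46, 180, 180, 180].

## Interface

Orientations are given as [roll, pitch, yaw] about the fixed x, y, z axes, in that order (R = Rz(yaw) Ry(pitch) Rx(roll)).
In Python, from cell import arm gives the robot as it stands.
- The arm moves only by the tool jog_arm, never from a script. Its argument "commands" is a list of rows, each a list of 3 entries, a list of its own where there are three numbers: the shift along the tool's x, y, z in mm, then the turn, a rotation vector about the tool's x, y, z in rad, then the opening, from 0 (shut) to 1 (fully open). In form: [[[dx, dy, dz], [wx, wy, wz], claw], ...]. A call has 1 to 20 rows; each row shifts and turns the commanded pose from where the row before left it, along the tool's axes as they then stand; what a row does not reach is not made up. A row lasts 1/12 s, in which the tool goes at most 41.7 mm and 7.16 degrees, less where a joint would pass 70% of its speed; a pose out of reach is approached as far as the arm can. A call with a gripper value outside its range is refused whole. The fingers move at their own pace and stop on an object; "force" is the grip in N (left out, the last holds). Time passes only in rows, so rows that do not move let the fingers close. It gives the time, the measured TCP pose, the force and the opening at its end, in the units of the state.
- arm.get_obs(): the state, without advancing time (a new reading comes with each control period).
- arm.camera(name): name is "side" or "top" or "wrist"; returns (picture, depth): 480x640x3 uint8, red, green, blue; 480x640 float32, mm along the optical axis (not along the pixel's ray), 0 where there is no reading.
- arm.camera_info(name): a dict with "fx", "fy", "cx", "cy" (pixels), "k1" (the pictures are not rectified: a ray, as slopes to the right and down, at radius r is drawn at 1 + k1 r^2 times it, then the intrinsics apply), "xyz" and "rotation" of the camera in the world. Camera axes: x right, y up, looking along -z (the intrinsics and any distortion apply to the point x, -y, -z); pixel columns grow to the right and rows downward; lengths in mm; the calibration is good to about 2 mm. A picture is of the moment at which its call begins: read the wrist's pose just before it. camera_info takes no time and is no camera call; for the wrist camera it gives the pose at the moment of the call.
- arm.finish_job(): hands the job in, once; it reports no verdict.
The state is a dict: "t": time; "joint_positions": joint angles; "qvel": joint speeds; "joint_torque": joint torques, N m; "eef_pos": TCP position; "ee_rot": TCP orientation; "wrist_force": force on the tool from outside, world axes, zero at the start; "ft_torque": the same for the moment, N m; "width": finger opening in mm.
Only numpy, scipy, OpenCV 4.12 (cv2) and the standard library are available. Lean on these libraries where they do the work, as an engineer would, in place of code of your own. Each camera call takes 0.05 s, during which the arm holds its last target.

## Working session

There is one attempt and no reset: what is moved stays moved. The work goes in short steps, Python scripts to look and compute and a tool call to move; the robot and the scene stay as the last step left them, time stands still between calls to the robot, and variables do not carry over. Pictures are saved under pics/ and viewed, and the job is handed in when it is done.

Besides the shell and the picture viewer there is one more tool, called by a JSON object that holds its "fn" and its "kwargs". jog_arm: Moves the arm, as the interface text tells. Its arguments: {"type":"object","properties":{"commands":{"type":"array"},"force":{"type":"number"}},"required":["commands"]}

```bash
ls; mkdir -p pics; python3 - <<'E'
from cell import arm
import cv2
print(arm.get_obs())
for n in ["side","top","wrist"]:
    i=arm.camera_info(n);print(n,i)
    p,d=arm.camera(n)
    cv2.imwrite(f"pics/{n}0.png",p[:,:,::-1])
    import numpy as np
    np.save(f"{n}0.npy",d)
E
```

```text
pics
{'t': 0.0, 'joint_positions': array([-7.16620944e+01,  5.26381759e+00,  7.05820353e+01, -9.09844409e-04,
        1.04266277e+02, -3.24790912e+00]), 'qvel': array([-0.11136953,  0.02392627,  0.08222881,  0.04061965, -0.00617145,
        0.01560268]), 'joint_torque': array([-5.55910246e-04, -4.46448004e+01, -4.06451976e+01,  6.96228258e-02,
        2.93779909e-02, -1.54704394e-04]), 'eef_pos': array([ 220.64389178, -557.63825227,  221.49793428]), 'ee_rot': array([-1.79888001e+02, -5.47204404e-03,  2.15855860e+01]), 'wrist_force': array([ 0.38825181, -0.18873227,  0.05622173]), 'ft_torque': array([ 0.02873944,  0.01068052, -0.00866749]), 'width': 87.90667987308191}
side {'fx': 570.9065502863318, 'fy': 570.9065502863318, 'cx': 314.3754930379176, 'cy': 238.32511833601512, 'k1': 0.05432275277092449, 'xyz': array([ 349.96284229, -765.92030388,  666.39000133]), 'rotation': array([ 52.33048893,   0.70582035, -15.50025122])}
top {'fx': 499.83779199534723, 'fy': 499.83779199534723, 'cx': 322.3513938960706, 'cy': 234.10025147931083, 'k1': -0.07624243243492228, 'xyz': array([413.00171668, -34.58402495, 955.6675246 ]), 'rotation': array([ 10.04679954,   1.74109118, -89.42717758])}
wrist {'fx': 380.37160802032156, 'fy': 380.37160802032156, 'cx': 314.1377463479003, 'cy': 233.50443977059612, 'k1': 0.001440691232861194, 'xyz': array([ 291.37471537, -529.88772134,  384.23948001]), 'rotation': array([-16.19655795,   0.1482577 , -68.47062722])}
```

View pics/side0.png

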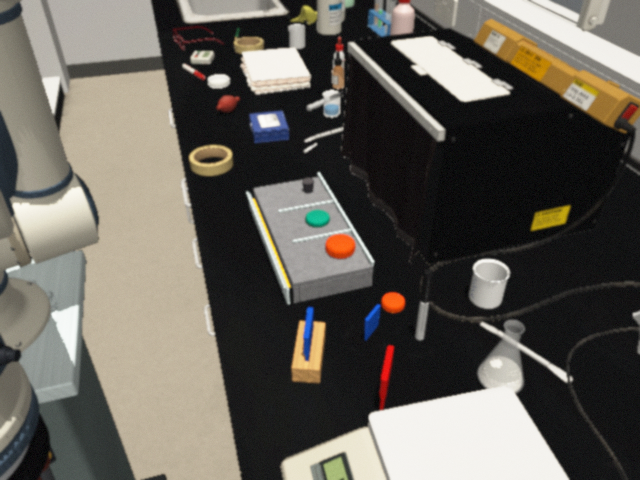

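View pics/top0.png

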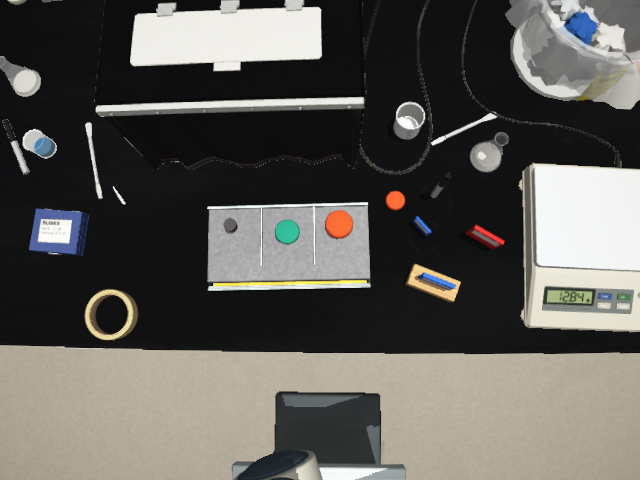

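View pics/wrist0.png

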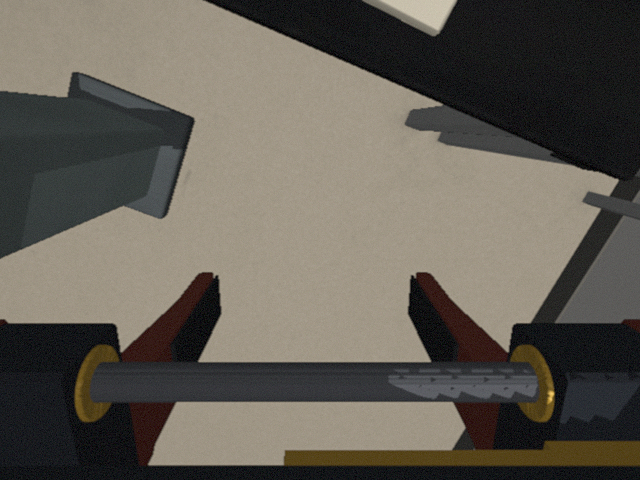

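The top view shows the shelf at px (208–370, 203–290), the orange cap at (339,224) in the right bay, the stand with the blue holder at (433,283), and decoys at (423,226), (487,237) and (396,200). Next I'll measure.

```bash
cat > h.py <<'E'
import numpy as np,cv2
from scipy.spatial.transform import Rotation as R
def cam(i):
    K=np.array([[i['fx'],0,i['cx']],[0,i['fy'],i['cy']],[0,0,1.]]);D=np.array([i['k1'],0,0,0,0.])
    Rm=R.from_euler('xyz',i['rotation'],degrees=True).as_matrix()@np.diag([1,-1,-1.])
    return K,D,Rm,np.array(i['xyz'])
def rays(i,px):
    K,D,Rm,c=cam(i)
    u=cv2.undistortPoints(np.array(px,float).reshape(-1,1,2),K,D).reshape(-1,2)
    return np.c_[u,np.ones(len(u))]@Rm.T,c
def at_z(i,px,z):
    r,c=rays(i,px); return c+r*((z-c[2])/r[:,2])[:,None]
def proj(i,P):
    K,D,Rm,c=cam(i); Rc=Rm.T
    return cv2.projectPoints(np.array(P,float).reshape(-1,3),cv2.Rodrigues(Rc)[0],-Rc@c,K,D)[0].reshape(-1,2)
def cloud(i,d):
    h,w=d.shape; vv,uu=np.mgrid[:h,:w]
    r,c=rays(i,np.c_[uu.ravel(),vv.ravel()])
    return (c+r*d.ravel()[:,None]).reshape(h,w,3)
E
python3 - <<'E'
from h import *
from cell import arm
for n in ['top','side']:
    i=arm.camera_info(n);p=cv2.imread(f'pics/{n}0.png');P=cloud(i,np.load(f'{n}0.npy'))
    hsv=cv2.cvtColor(p,cv2.COLOR_BGR2HSV)
    for nm,lo,hi in [('orange',(3,150,120),(14,255,255)),('blue',(105,150,60),(125,255,255)),('teal',(75,120,80),(95,255,255)),('yellow',(22,150,120),(32,255,255)),('wood',(12,70,120),(22,200,255)),('red',(0,150,100),(2,255,255))]:
        m=cv2.inRange(hsv,lo,hi)
        k,l,s,c=cv2.connectedComponentsWithStats(m)
        for j in range(1,k):
            if s[j,4]>40:
                Q=P[l==j]; print(n,nm,s[j],c[j].round(1),np.median(Q,0).round(1),np.percentile(Q,3,0).round(0),np.percentile(Q,97,0).round(0))
for n,(x0,x1,y0,y1) in {'side':(240,410,280,400),'top':(380,520,180,310)}.items():
    p=cv2.imread(f'pics/{n}0.png')[y0:y1,x0:x1];cv2.imwrite(f'pics/{n}0c.png',cv2.resize(p,None,fx=4.5,fy=4.5,interpolation=cv2.INTER_CUBIC))
E
```

```text
top orange [386 191  19  19 291] [395.  199.9] [ 647.2 -144.1   14.5] [ 631. -160.   10.] [ 664. -128.   18.]
top orange [325 211  28  27 599] [338.5 223.8] [589.5 -35.9  64.8] [568. -56.  61.] [612. -14.  68.]
top blue [565  12  32  33 614] [581.2  26.5] [ 964.3 -494.4  111. ] [ 940. -518.   98.] [ 995. -471.  116.]
top blue [414 216  18  20 113] [422.7 225.5] [ 594.2 -193.2   44.2] [ 577. -213.   -1.] [ 616. -180.   50.]
top blue [418 273  37  16 155] [437.1 280.3] [ 487.7 -208.7   75.8] [ 476. -236.   50.] [ 498. -184.   79.]
top teal [275 220  24  24 453] [286.7 231.4] [577.1  59.4  57. ] [557.  41.  54.] [596.  79.  60.]
top yellow [213 280 154   6 433] [288.2 282.4] [486.1  58.9  24. ] [480. -79.  17.] [491. 193.  30.]
top wood [407 264  54  38 805] [432.5 282.7] [ 485.9 -207.8   30.2] [ 459. -254.   23.] [ 516. -168.   33.]
top wood [114 290  20  34  51] [127.8 304.3] [441.7 358.1  22.7] [409. 353.  15.] [468. 391.  27.]
top wood [ 88 293  38  44 181] [101.2 312.8] [426.9 418.2  24.6] [383. 372.  15.] [462. 440.  28.]
top red [474 225  31  20 185] [489.  234.4] [ 572.1 -307.8 
[... 1579 characters left out ...]
116.4] [1046.7  -97.4  258.2] [1039. -100.  248.] [1054.  -95.  271.]
side wood [189 145  43  31 906] [210.9 159.5] [420.  390.2  18.2] [377. 350.   0.] [462. 479.  27.]
side wood [ 291  320   35   62 1390] [308.4 354. ] [ 480.9 -234.5   30.5] [ 455. -260.    3.] [ 515. -171.   33.]
side red [336  43   7   8  45] [338.9  46.7] [863.4 841.   77. ] [855. 835.   1.] [ 933. 1082.   85.]
side red [194  71  10   9  51] [198.9  74.6] [453.  924.7  10.2] [441. 899.  -0.] [463. 970.  15.]
side red [623 106  13  13  67] [628.8 112.1] [1026.6 -102.5  271.2] [1020. -105.  262.] [1033. -100.  279.]
side red [380 345  14  64 446] [385.7 373.1] [ 563.3 -318.9   69.5] [ 553. -334.    2.] [ 594. -255.   73.]
```

View pics/side0c.png

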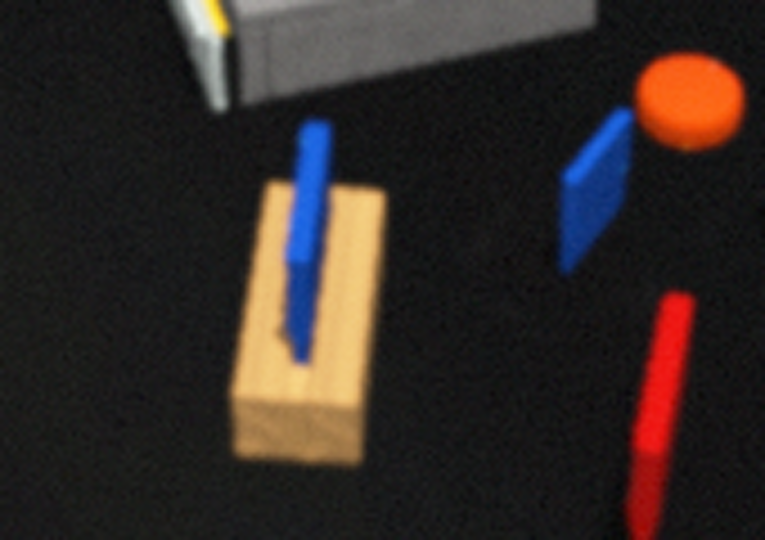

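View pics/top0c.png

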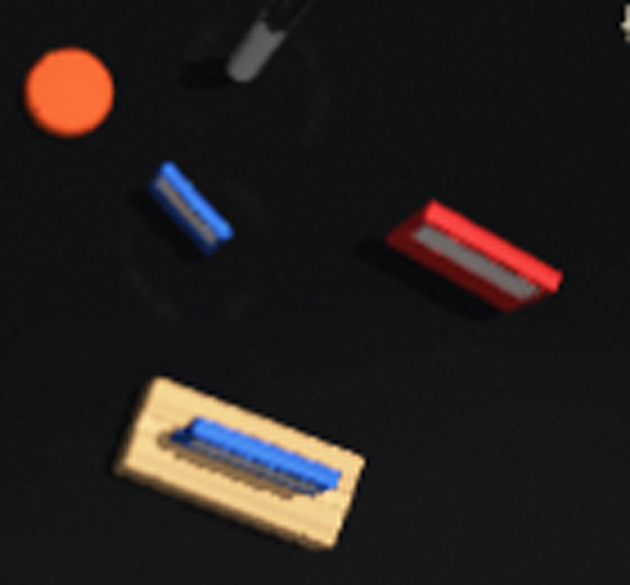

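The card side of the holder faces the robot, and the stand's yaw is about -20°. I'll write a row planner and take closer views from the wrist camera.

```bash
cat >> h.py <<'E'
def plan(p0,r0,p1,r1,n):
    """rows from pose to pose, n equal steps, tool-frame deltas"""
    R0=R.from_euler('xyz',r0,degrees=True);R1=R.from_euler('xyz',r1,degrees=True)
    w=(R0.inv()*R1).as_rotvec()/n
    d=(np.array(p1)-p0)/n
    for k in range(n):
        Rk=R0*R.from_rotvec(w*k)
        print([list(Rk.inv().apply(d).round(1)),list(w.round(4))])
E
python3 - <<'E'
from h import *
from cell import arm
i=arm.camera_info('top');p=cv2.imread('pics/top0.png');P=cloud(i,np.load('top0.npy'))
j=arm.camera_info('side');ps=cv2.imread('pics/side0.png')
# yellow line yaw
for n,ii in [('top',i),('side',j)]:
    im=cv2.imread(f'pics/{n}0.png');hsv=cv2.cvtColor(im,cv2.COLOR_BGR2HSV)
    m=cv2.inRange(hsv,(22,120,100),(34,255,255))
    x0,y0,x1,y1=(210,275,372,292) if n=='top' else (250,195,295,292)
    ys,xs=np.nonzero(m[y0:y1,x0:x1]);Q=at_z(ii,np.c_[xs+x0,ys+y0],24)
    f=np.polyfit(Q[:,1],Q[:,0],1);print(n,'bar x=',f,'yaw',-np.degrees(np.arctan(f[0])),Q[:,1].min(),Q[:,1].max())
# caps rim top
    m=cv2.inRange(hsv,(3,150,120),(14,255,255))
    k,l,s,c=cv2.connectedComponentsWithStats(m)
    for q in range(1,k):
        if s[q,4]>300: print('cap',s[q,4],at_z(ii,[c[q]],65)[0])
sel=(abs(P[...,2]-30)<4)&(P[...,0]>440)&(P[...,0]<530)&(P[...,1]>-270)&(P[...,1]<-150)
print('stand',cv2.minAreaRect(P[sel][:,:2].astype(np.float32)))
sel=(P[...,2]>60)&(P[...,0]>440)&(P[...,0]<530)&(P[...,1]>-270)&(P[...,1]<-150)
print('holder',cv2.minAreaRect(P[sel][:,:2].astype(np.float32)),P[sel][:,2].max())
o=arm.get_obs()
plan([220.8,-557.9,222.6],[180,0,21.585],[478,-237,200],[180,0,70],14)
E
```

```text
top bar x= [-2.96226419e-02  4.87552784e+02] yaw 1.696756172914371 -86.7423097686243 200.3729737237505
cap 599 [589.66316854 -35.15273422  65.        ]
side bar x= [-2.94342671e-02  4.87690800e+02] yaw 1.685972495321943 -77.8297017217152 202.33350337538025
cap 581 [586.84560309 -45.65324383  65.        ]
cap 403 [ 622.34725707 -196.84809731   65.        ]
stand ((487.8489685058594, -211.9618377685547), (92.07290649414062, 41.15359878540039), 68.12834167480469)
holder ((487.8645324707031, -211.05653381347656), (61.33110046386719, 9.385699272155762), 68.8939208984375) 81.55562584272627
[[np.float64(25.5), np.float64(-14.6), np.float64(1.6)], [np.float64(0.0), np.float64(0.0), np.float64(-0.0604)]]
[[np.float64(26.3), np.float64(-13.0), np.float64(1.6)], [np.float64(0.0), np.float64(0.0), np.float64(-0.0604)]]
[[np.float64(27.1), np.float64(-11.4), np.float64(1.6)], [np.float64(0.0), np.float64(0.0), np.float64(-0.0604)]]
[[np.float64(27.7), np.float64(-9.7), np.float64(1.6)], [np.float64(0.0), np.float64(0.0), np.float64(-0.0604)]]
[[np.float64(28.3), np.float64(-8.0), np.float64(1.6)]
[... 370 characters left out ...]
0.0), np.float64(-0.0604)]]
[[np.float64(29.4), np.float64(-1.0), np.float64(1.6)], [np.float64(0.0), np.float64(0.0), np.float64(-0.0604)]]
[[np.float64(29.4), np.float64(0.7), np.float64(1.6)], [np.float64(0.0), np.float64(0.0), np.float64(-0.0604)]]
[[np.float64(29.3), np.float64(2.5), np.float64(1.6)], [np.float64(0.0), np.float64(0.0), np.float64(-0.0604)]]
[[np.float64(29.1), np.float64(4.3), np.float64(1.6)], [np.float64(0.0), np.float64(0.0), np.float64(-0.0604)]]
[[np.float64(28.8), np.float64(6.0), np.float64(1.6)], [np.float64(0.0), np.float64(0.0), np.float64(-0.0604)]]
[[np.float64(28.3), np.float64(7.7), np.float64(1.6)], [np.float64(0.0), np.float64(0.0), np.float64(-0.0604)]]
```

{"fn": "jog_arm", "kwargs": {"commands": [[[25.5,-14.6,1.6],[0,0,-0.0604],1],[[26.3,-13,1.6],[0,0,-0.0604],1],[[27.1,-11.4,1.6],[0,0,-0.0604],1],[[27.7,-9.7,1.6],[0,0,-0.0604],1],[[28.3,-8,1.6],[0,0,-0.0604],1],[[28.7,-6.3,1.6],[0,0,-0.0604],1],[[29,-4.6,1.6],[0,0,-0.0604],1],[[29.2,-2.8,1.6],[0,0,-0.0604],1],[[29.4,-1,1.6],[0,0,-0.0604],1],[[29.4,0.7,1.6],[0,0,-0.0604],1],[[29.3,2.5,1.6],[0,0,-0.0604],1],[[29.1,4.3,1.6],[0,0,-0.0604],1],[[28.8,6,1.6],[0,0,-0.0604],1],[[28.3,7.7,1.6],[0,0,-0.0604],1],[[0,0,0],[0,0,0],1],[[0,0,0],[0,0,0],1],[[0,0,0],[0,0,0],1]], "force": 50}}

```text
t: 1.57
eef_pos: [477.6, -237.1, 200.0]
ee_rot: [-180.0, 0.0, 70.0]
wrist_force: [-0.4, -0.0, -0.4]
width: 88.0
```

```bash
cat > look.py <<'E'
import sys
from h import *
from cell import arm
import pickle
o=arm.get_obs();i=arm.camera_info('wrist');p,d=arm.camera('wrist')
t=sys.argv[1];cv2.imwrite(f'pics/{t}.png',p[:,:,::-1]);pickle.dump((o,i,d),open(t+'.pkl','wb'))
print({k:np.round(o[k],2) for k in ['t','eef_pos','ee_rot','wrist_force','width']})
E
python3 look.py w1
```

```text
{'t': np.float64(1.57), 'eef_pos': array([ 477.58, -237.15,  199.99]), 'ee_rot': array([-1.7996e+02,  3.0000e-02,  7.0000e+01]), 'wrist_force': array([-0.39, -0.02, -0.35]), 'width': np.float64(88.0)}
```

View pics/w1.png

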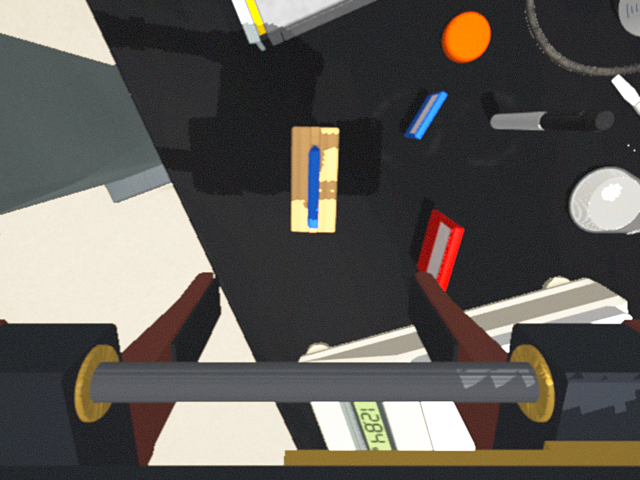

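The wrist view shows the holder at px (314,187) in its stand at (315,180), nearly aligned with the jaws.

```bash
python3 - <<'E'
from h import *
import pickle
o,i,d=pickle.load(open('w1.pkl','rb'));im=cv2.imread('pics/w1.png');P=cloud(i,d)
hsv=cv2.cvtColor(im,cv2.COLOR_BGR2HSV)
m=cv2.inRange(hsv,(100,120,60),(128,255,255))
m[:, :280]=0;m[:,350:]=0
ys,xs=np.nonzero(m);print(xs.min(),xs.max(),ys.min(),ys.max())
Q=at_z(i,np.c_[xs,ys],76);r=cv2.minAreaRect(Q[:,:2].astype(np.float32));print('pix',r, cv2.boxPoints(r))
D=P[m>0];D=D[D[:,2]>70];print('depth z',np.median(D[:,2]),cv2.minAreaRect(D[:,:2].astype(np.float32)))
sel=(abs(P[...,2]-30)<4);sel[:120]=0;sel[240:]=0;sel[:,:280]=0;sel[:,350:]=0
print('stand',cv2.minAreaRect(P[sel][:,:2].astype(np.float32)),np.median(P[sel][:,2]))
cv2.imwrite('pics/w1c.png',cv2.resize(im[110:250,260:380],None,fx=4,fy=4,interpolation=cv2.INTER_CUBIC))
E
```

```text
308 319 146 227
pix ((486.1321105957031, -209.17601013183594), (61.79340744018555, 7.745223522186279), 68.61689758300781) [[ 471.26105 -236.53394]
 [ 478.47314 -239.35785]
 [ 501.00317 -181.81808]
 [ 493.79108 -178.99417]]
depth z 76.37325595147388 ((489.0212097167969, -201.7432861328125), (78.31111145019531, 7.778688430786133), 68.6434097290039)
stand ((486.4030456542969, -211.48744201660156), (92.04459381103516, 39.720149993896484), 68.9684829711914) 30.38979828735245
```

View pics/w1c.png

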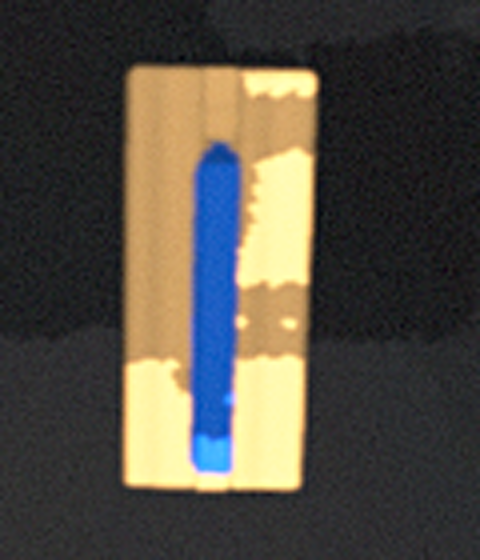

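```bash
python3 - <<'E'
from h import *
plan([477.6,-237.1,200],[180,0,70],[486.7,-210.3,110],[180,0,68.8],4)
E
```

```text
[[np.float64(7.1), np.float64(-0.2), np.float64(22.5)], [np.float64(0.0), np.float64(-0.0), np.float64(0.0052)]]
[[np.float64(7.1), np.float64(-0.2), np.float64(22.5)], [np.float64(0.0), np.float64(-0.0), np.float64(0.0052)]]
[[np.float64(7.1), np.float64(-0.2), np.float64(22.5)], [np.float64(0.0), np.float64(-0.0), np.float64(0.0052)]]
[[np.float64(7.1), np.float64(-0.3), np.float64(22.5)], [np.float64(0.0), np.float64(-0.0), np.float64(0.0052)]]
```

{"fn": "jog_arm", "kwargs": {"commands": [[[7.1,-0.2,22.5],[0,0,0.0052],0.5],[[7.1,-0.2,22.5],[0,0,0.0052],0.5],[[7.1,-0.2,22.5],[0,0,0.0052],0.5],[[7.1,-0.3,22.5],[0,0,0.0052],0.5],[[0,0,0],[0,0,0],0.5],[[0,0,0],[0,0,0],0.5],[[0,0,0],[0,0,0],0.5]], "force": 50}}

```text
t: 2.2
eef_pos: [487.0, -211.1, 111.8]
ee_rot: [179.9, 0.0, 68.8]
wrist_force: [-0.1, 0.6, 0.3]
width: 45.9
```

```bash
python3 look.py w2; python3 - <<'E'
from h import *
import pickle
o,i,d=pickle.load(open('w2.pkl','rb'));im=cv2.imread('pics/w2.png')
hsv=cv2.cvtColor(im,cv2.COLOR_BGR2HSV)
m=cv2.inRange(hsv,(100,120,60),(128,255,255))
k,l,s,c=cv2.connectedComponentsWithStats(m)
for q in range(1,k):
    if s[q,4]>100:
        ys,xs=np.nonzero(l==q);Q=at_z(i,np.c_[xs,ys],76);print(s[q],cv2.minAreaRect(Q[:,:2].astype(np.float32)))
E
```

```text
{'t': np.float64(2.2), 'eef_pos': array([ 487.02, -211.11,  111.84]), 'ee_rot': array([1.799e+02, 3.000e-02, 6.877e+01]), 'wrist_force': array([-0.08,  0.56,  0.34]), 'width': np.float64(45.91)}
[ 427  125   65   65 1527] ((577.6971435546875, -180.6253204345703), (35.82942581176758, 16.818635940551758), 40.84544372558594)
[ 304  196   18  120 1632] ((487.02398681640625, -206.41043090820312), (69.80374908447266, 9.806944847106934), 69.00096893310547)
```

View pics/w2.png

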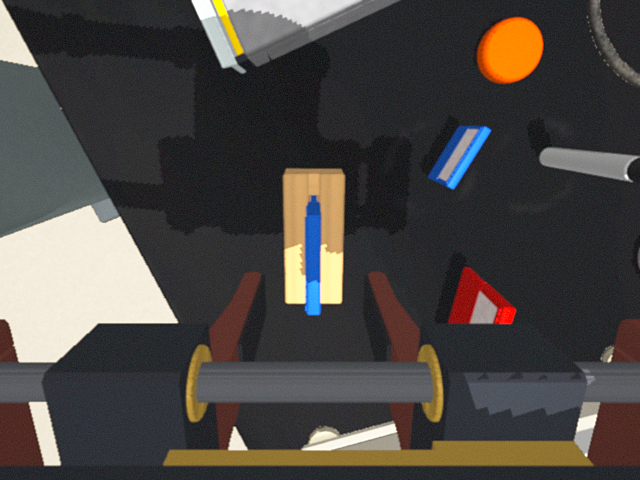

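The holder is centred between the jaws at px (313,255). Descend and grip.

{"fn": "jog_arm", "kwargs": {"commands": [[[0,0,20],[0,0,0],0.5],[[0,0,20],[0,0,0],0.5],[[0,0,16],[0,0,0],0.5],[[0,0,12],[0,0,0],0.5],[[0,0,1],[0,0,0],0.5],[[0,0,0],[0,0,0],0.5],[[0,0,0],[0,0,0],0],[[0,0,0],[0,0,0],0],[[0,0,0],[0,0,0],0],[[0,0,0],[0,0,0],0],[[0,0,0],[0,0,0],0],[[0,0,0],[0,0,0],0],[[0,0,0],[0,0,0],0],[[0,0,0],[0,0,0],0]], "force": 50}}

```text
t: 3.42
eef_pos: [487.1, -210.0, 41.5]
ee_rot: [180.0, 0.0, 68.8]
wrist_force: [-0.5, 0.3, 1.3]
width: 7.8
```

{"fn": "jog_arm", "kwargs": {"commands": [[[0,0,-8],[0,0,0],0],[[0,0,-12],[0,0,0],0],[[0,0,-20],[0,0,0],0],[[0,0,-20],[0,0,0],0],[[0,0,-20],[0,0,0],0],[[0,0,-15],[0,0,0],0],[[0,0,0],[0,0,0],0],[[0,0,0],[0,0,0],0],[[0,0,0],[0,0,0],0]]}}

```text
t: 4.17
eef_pos: [486.6, -209.8, 135.5]
ee_rot: [-179.9, -0.0, 68.8]
wrist_force: [-0.3, 0.3, -0.8]
width: 7.4
```

```bash
python3 look.py w3; python3 - <<'E'
from h import *
from cell import arm
for n in ['side','top']:
    p,d=arm.camera(n);cv2.imwrite(f'pics/{n}3.png',p[:,:,::-1]);np.save(f'{n}3.npy',d)
p=cv2.imread('pics/side3.png')[200:400,200:420];cv2.imwrite('pics/side3c.png',cv2.resize(p,None,fx=3,fy=3))
E
```

```text
{'t': np.float64(4.17), 'eef_pos': array([ 486.61, -209.76,  135.51]), 'ee_rot': array([-179.93,   -0.  ,   68.85]), 'wrist_force': array([-0.33,  0.31, -0.82]), 'width': np.float64(7.42)}
```

View pics/w3.png

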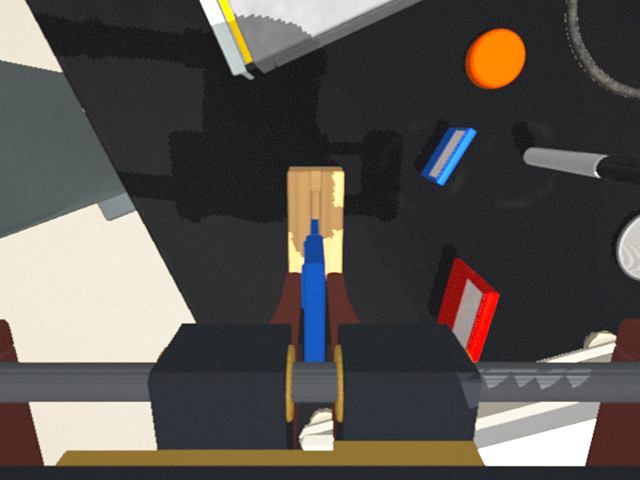

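View pics/side3c.png

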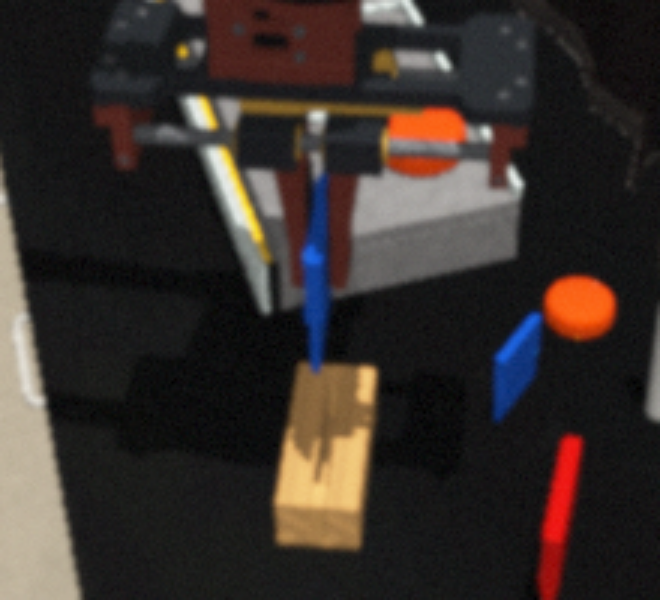

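View pics/top3.png

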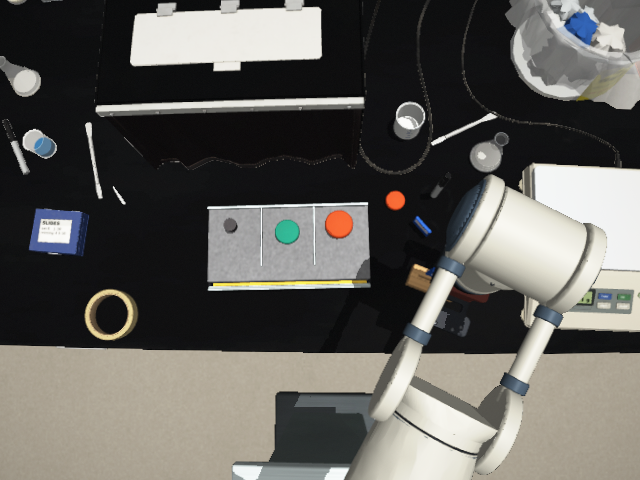

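```bash
python3 - <<'E'
from h import *
import pickle
o,i,d=pickle.load(open('w3.pkl','rb'));im=cv2.imread('pics/w3.png')
Rt=R.from_euler('xyz',o['ee_rot'],degrees=True)
c=lambda x,y,z: o['eef_pos']+Rt.apply([x,y,z])
pts={}
for nm,(y,z) in {'top':(4,-35),'platebot':(4,3),'tongtop':(2,3),'end':(1.2,35)}.items():
    for s in (1,-1):
        print(nm,s,proj(i,[c(30,s*y,z)]).round(1),'x-end',proj(i,[c(-30,s*y,z)]).round(1))
print(i['xyz'])
cr=im[190:380,260:380];cv2.imwrite('pics/w3c.png',cv2.resize(cr,None,fx=4,fy=3.1,interpolation=cv2.INTER_CUBIC))
E
```

```text
top 1 [[327.2 258.4]] x-end [[325.9 399.8]]
top -1 [[304.7 258.5]] x-end [[305.9 399.8]]
platebot 1 [[324.4 229.7]] x-end [[323.6 346.3]]
platebot -1 [[306.7 229.8]] x-end [[307.5 346.3]]
tongtop 1 [[320.  229.7]] x-end [[319.6 346.3]]
tongtop -1 [[311.2 229.7]] x-end [[311.5 346.3]]
end 1 [[317.6 213.6]] x-end [[317.5 315. ]]
end -1 [[313.1 213.6]] x-end [[313.3 315. ]]
[ 513.78812053 -138.5263915   298.11280014]
```

View pics/w3c.png

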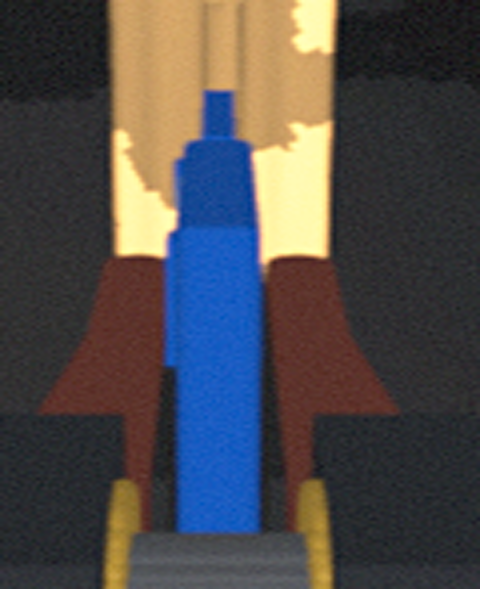

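```bash
python3 - <<'E'
from h import *
from cell import arm
import pickle
def ana(n,i,im,P):
    x,y,z=P[...,0],P[...,1],P[...,2]
    for lab,zz,lo,hi in [('front top edge z45',45,470,520),('back rim',55,600,660)]:
        s=(abs(z-zz)<3)&(x>lo)&(x<hi)&(y>-75)&(y<185)
        Q=P[s]; b=[]
        for y0 in range(-75,185,10):
            q=Q[(Q[:,1]>=y0)&(Q[:,1]<y0+10)]
            if len(q)>3: b.append((y0+5,(q[:,0].min() if lo<500 else q[:,0].max())))
        b=np.array(b)
        if len(b)>5:
            f=np.polyfit(b[:,0],b[:,1],1);print(n,lab,f,'yaw',-np.degrees(np.arctan(f[0])),'rms',np.std(b[:,1]-np.polyval(f,b[:,0])).round(2),len(b))
    s=(abs(z-45)<4)&(x>480)&(x<640)&(y>-120)&(y<230)
    print(n,'shelf top med z',np.median(z[s]), 'rect',cv2.minAreaRect(P[s][:,:2].astype(np.float32)))
    hsv=cv2.cvtColor(im,cv2.COLOR_BGR2HSV);m=cv2.inRange(hsv,(3,150,120),(14,255,255))
    s=(m>0)&(abs(z-65)<4)&(x<640)
    if s.sum()>50:print(n,'cap',cv2.minEnclosingCircle(P[s][:,:2].astype(np.float32)),P[s].mean(0))
for n in ['top','side']: ana(n,arm.camera_info(n),cv2.imread(f'pics/{n}0.png'),cloud(arm.camera_info(n),np.load(f'{n}0.npy')))
E
```

```text
top front top edge z45 [-3.43168864e-02  4.82363098e+02] yaw 1.9654414684217931 rms 7.18 26
top back rim [-3.05585064e-02  6.29093538e+02] yaw 1.750328745985569 rms 0.65 26
top shelf top med z 45.11778670692496 rect ((556.2271118164062, 59.16240692138672), (137.43905639648438, 301.20465087890625), 1.5534776449203491)
top cap ((590.4227294921875, -35.52171325683594), 25.330652236938477) [589.83771224 -35.49817756  64.86672027]
side front top edge z45 [-1.26553181e-02  4.81291958e+02] yaw 0.7250576096851261 rms 6.92 26
side back rim [-3.07593690e-02  6.28794726e+02] yaw 1.7618265186572135 rms 0.42 26
side shelf top med z 46.041552506352105 rect ((556.0802612304688, 58.30750274658203), (140.80543518066406, 305.3990478515625), 2.235322952270508)
side cap ((590.169677734375, -37.08590316772461), 25.714374542236328) [588.7556808  -40.08581741  65.46140795]
```

```bash
python3 - <<'E'
from h import *
plan([486.6,-209.8,135.5],[180,0,68.8],[488,-37,135.5],[180,0,91.73],8)
E
```

```text
[[np.float64(20.2), np.float64(-7.6), np.float64(-0.0)], [np.float64(-0.0), np.float64(0.0), np.float64(-0.05)]]
[[np.float64(20.6), np.float64(-6.6), np.float64(-0.0)], [np.float64(-0.0), np.float64(0.0), np.float64(-0.05)]]
[[np.float64(20.9), np.float64(-5.6), np.float64(-0.0)], [np.float64(-0.0), np.float64(0.0), np.float64(-0.05)]]
[[np.float64(21.1), np.float64(-4.5), np.float64(-0.0)], [np.float64(-0.0), np.float64(0.0), np.float64(-0.05)]]
[[np.float64(21.3), np.float64(-3.5), np.float64(-0.0)], [np.float64(-0.0), np.float64(0.0), np.float64(-0.05)]]
[[np.float64(21.5), np.float64(-2.4), np.float64(-0.0)], [np.float64(-0.0), np.float64(0.0), np.float64(-0.05)]]
[[np.float64(21.6), np.float64(-1.3), np.float64(-0.0)], [np.float64(-0.0), np.float64(0.0), np.float64(-0.05)]]
[[np.float64(21.6), np.float64(-0.3), np.float64(-0.0)], [np.float64(-0.0), np.float64(0.0), np.float64(-0.05)]]
```

{"fn": "jog_arm", "kwargs": {"commands": [[[20.2,-7.6,0],[0,0,-0.05],0],[[20.6,-6.6,0],[0,0,-0.05],0],[[20.9,-5.6,0],[0,0,-0.05],0],[[21.1,-4.5,0],[0,0,-0.05],0],[[21.3,-3.5,0],[0,0,-0.05],0],[[21.5,-2.4,0],[0,0,-0.05],0],[[21.6,-1.3,0],[0,0,-0.05],0],[[21.6,-0.3,0],[0,0,-0.05],0],[[0,0,0],[0,0,0],0],[[0,0,0],[0,0,0],0],[[0,0,0],[0,0,0],0],[[0,0,0],[0,0,0],0]]}}

```text
t: 5.32
eef_pos: [488.2, -37.9, 135.9]
ee_rot: [-180.0, 0.0, 91.7]
wrist_force: [-0.6, -0.7, -0.4]
width: 8.0
```

```bash
python3 look.py w4; python3 - <<'E'
from h import *
from cell import arm
for n in ['side']:
    p,d=arm.camera(n);cv2.imwrite(f'pics/{n}4.png',p[:,:,::-1]);np.save(f'{n}4.npy',d)
p=cv2.imread('pics/side4.png')[160:320,220:390];cv2.imwrite('pics/side4c.png',cv2.resize(p,None,fx=3.7,fy=3.7))
E
```

```text
{'t': np.float64(5.32), 'eef_pos': array([488.2 , -37.93, 135.85]), 'ee_rot': array([-1.7996e+02,  2.0000e-02,  9.1670e+01]), 'wrist_force': array([-0.65, -0.67, -0.39]), 'width': np.float64(8.03)}
```

View pics/w4.png

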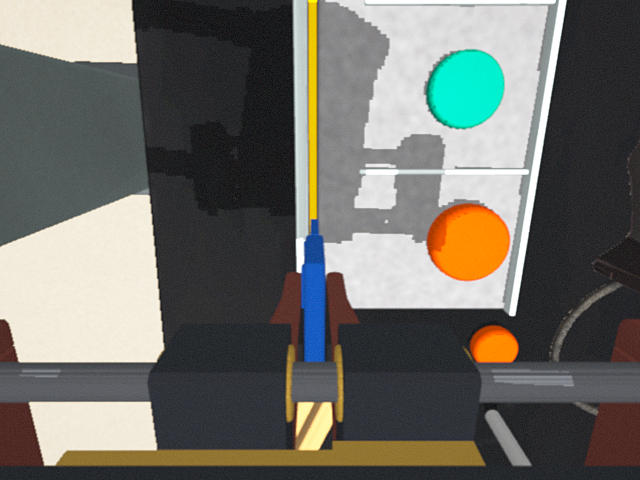

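View pics/side4c.png

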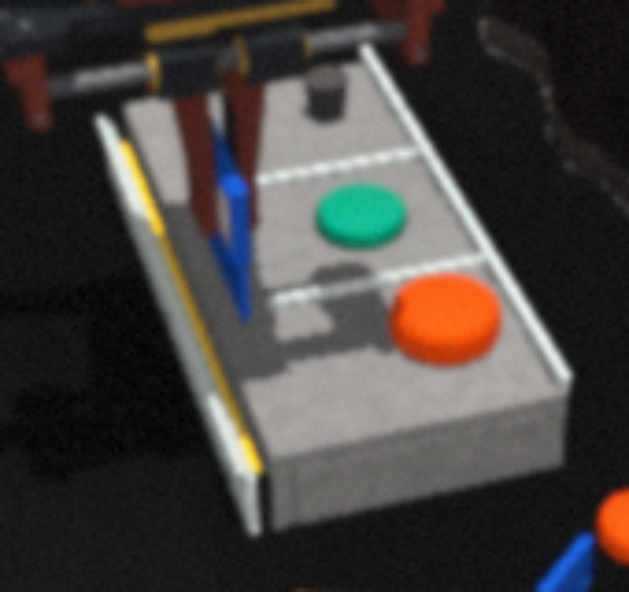

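The wrist view shows the bar running at cols 308–317, the orange cap at (468,242), and the holder tongue tip at about (315,220). I'll measure the slot and cap in the tool frame.

```bash
python3 - <<'E'
from h import *
import pickle
o,i,d=pickle.load(open('w4.pkl','rb'));im=cv2.imread('pics/w4.png');P=cloud(i,d)
Rt=R.from_euler('xyz',o['ee_rot'],degrees=True);tf=lambda Q:Rt.inv().apply(Q-o['eef_pos'])
hsv=cv2.cvtColor(im,cv2.COLOR_BGR2HSV)
m=cv2.inRange(hsv,(20,150,100),(34,255,255));m[215:]=0;m[:,:290]=0;m[:,330:]=0
L=[];Rr=[]
for r in range(5,212,5):
    xs=np.nonzero(m[r])[0]
    if len(xs): L.append((xs.min()-.5,r));Rr.append((xs.max()+.5,r))
# left edge is lip inner top (z34) or bar; right edge bar z24 at front face
for nm,E,z in [('left@24',L,24),('left@34',L,34),('right@24',Rr,24),('right@45',Rr,45)]:
    Q=at_z(i,E,z);f=np.polyfit(Q[:,1],Q[:,0],1);print(nm,'x=%.2f %+.4f y'%(f[1],f[0]),'yaw',-np.degrees(np.arctan(f[0])),'x at -39: %.2f'%np.polyval(f,-39))
print(L[0],L[-1],Rr[0],Rr[-1])
m=cv2.inRange(hsv,(3,150,120),(18,255,255));k,l,s,c=cv2.connectedComponentsWithStats(m)
for q in range(1,k):
    if s[q,4]>300:
        Q=P[l==q];zz=np.median(Q[:,2]);T=Q[abs(Q[:,2]-65)<3] if zz>40 else Q[abs(Q[:,2]-16)<3]
        ys,xs=np.nonzero(l==q);A=at_z(i,np.c_[xs,ys],65)
        print(s[q],zz,cv2.minEnclosingCircle(T[:,:2].astype(np.float32)),'pix',cv2.minEnclosingCircle(A[:,:2].astype(np.float32)))
cv2.imwrite('pics/w4c.png',cv2.resize(im[180:300,240:400],None,fx=5,fy=5,interpolation=cv2.INTER_CUBIC))
E
```

```text
left@24 x=482.34 -0.0306 y yaw 1.7526201244236492 x at -39: 483.54
left@34 x=482.50 -0.0306 y yaw 1.7526201244235522 x at -39: 483.69
right@24 x=488.05 -0.0298 y yaw 1.708895967526756 x at -39: 489.22
right@45 x=487.94 -0.0298 y yaw 1.7088959675268534 x at -39: 489.10
(np.float64(307.5), 5) (np.float64(308.5), 210) (np.float64(316.5), 5) (np.float64(316.5), 210)
[ 427  204   83   77 4939] 65.22908097422669 ((589.0335083007812, -34.6016845703125), 25.02133560180664) pix ((586.0693359375, -32.35499572753906), 27.23990249633789)
[ 470  326   49   37 1490] 14.478984635038529 ((646.0115356445312, -143.25686645507812), 18.274845123291016) pix ((615.4957275390625, -107.58917236328125), 18.24715805053711)
```

View pics/w4c.png

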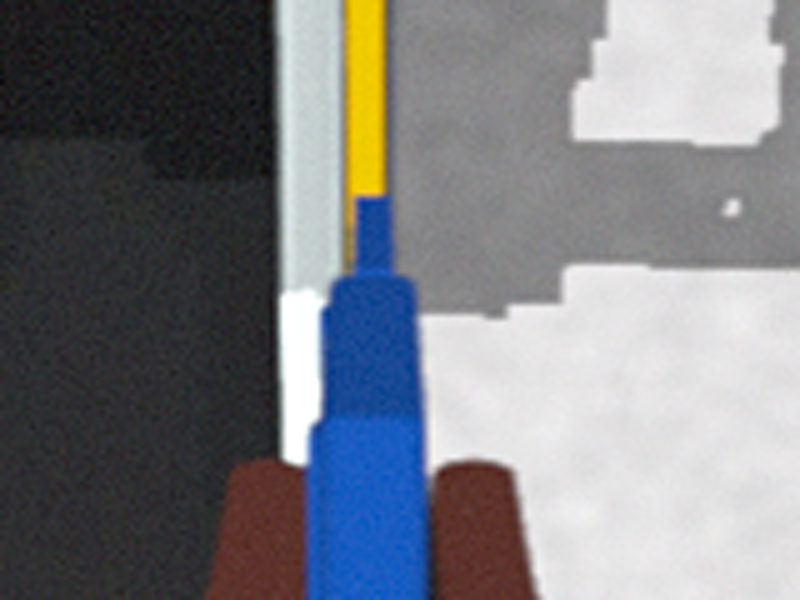

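```bash
python3 - <<'E'
from h import *
from cell import arm
import pickle
o,i,d=pickle.load(open('w4.pkl','rb'));j=arm.camera_info('side')
Rt=R.from_euler('xyz',o['ee_rot'],degrees=True)
for off in (0,-3):
  for nm,(y,z) in {'top':(4,-35),'platebot':(4,3),'end':(1.2,35)}.items():
    print(off,nm,[ (proj(j,[o['eef_pos']+Rt.apply([-30+off,s*y,z])])[0]).round(1) for s in (1,-1)])
# cap top circle and slot in side view
for c in ([590.2,-37,65],[589,-34.6,65],[590.3,-35.5,65]):
    t=np.linspace(0,2*np.pi,60);q=proj(j,np.c_[c[0]+26*np.cos(t),c[1]+26*np.sin(t),65+0*t]);print(c,'bbox',q.min(0).round(1),q.max(0).round(1))
im=cv2.imread('pics/side4.png')
cv2.imwrite('pics/side4d.png',cv2.resize(im[190:260,250:370],None,fx=6.5,fy=6.5,interpolation=cv2.INTER_CUBIC))
E
```

```text
0 top [array([286.3, 210.8]), array([281.2, 211.7])]
0 platebot [array([287.4, 230.8]), array([282.4, 231.8])]
0 end [array([286.5, 247.2]), array([285. , 247.5])]
-3 top [array([286.8, 211.8]), array([281.7, 212.8])]
-3 platebot [array([287.9, 231.9]), array([282.9, 232.9])]
-3 end [array([287. , 248.3]), array([285.5, 248.6])]
[590.2, -37, 65] bbox [325.  233.3] [355.5 252.1]
[589, -34.6, 65] bbox [323.9 232.6] [354.4 251.4]
[590.3, -35.5, 65] bbox [324.8 232.8] [355.3 251.6]
```

View pics/side4d.png

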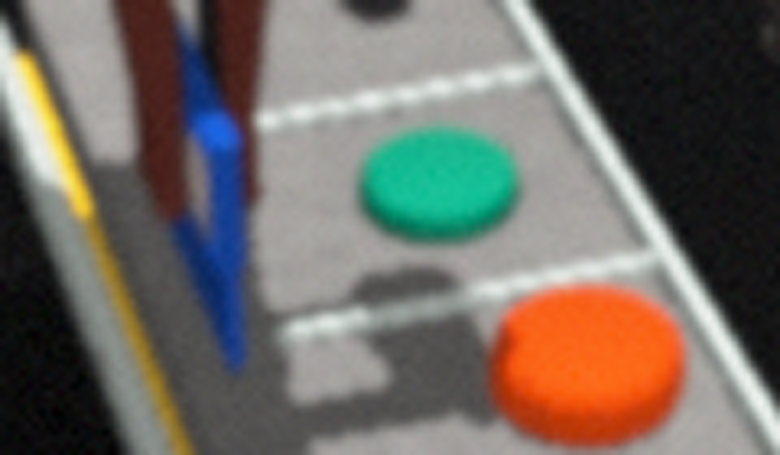

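{"fn": "jog_arm", "kwargs": {"commands": [[[0.5,-0.6,10],[0,0,0],0],[[0.5,-0.6,16],[0,0,0],0],[[0.5,-0.5,16],[0,0,0],0],[[0,0,9],[0,0,0],0],[[0,0,0],[0,0,0],0],[[0,0,0],[0,0,0],0],[[0,0,0],[0,0,0],0],[[0,0,0],[0,0,0],0]]}}

```text
t: 6.08
eef_pos: [487.2, -35.8, 86.4]
ee_rot: [179.9, 0.0, 91.8]
wrist_force: [0.7, 0.2, -0.4]
width: 7.6
```

```bash
python3 look.py w5; python3 - <<'E'
from h import *
from cell import arm
p,d=arm.camera('side');cv2.imwrite('pics/side5.png',p[:,:,::-1]);np.save('side5.npy',d)
p=cv2.imread('pics/side5.png')[190:310,240:370];cv2.imwrite('pics/side5c.png',cv2.resize(p,None,fx=5,fy=5,interpolation=cv2.INTER_CUBIC))
p=cv2.imread('pics/w5.png')[120:360,230:550];cv2.imwrite('pics/w5c.png',cv2.resize(p,None,fx=2.5,fy=2.5,interpolation=cv2.INTER_CUBIC))
p,d=arm.camera('top');cv2.imwrite('pics/top5.png',p[:,:,::-1])
E
```

```text
{'t': np.float64(6.08), 'eef_pos': array([487.24, -35.77,  86.41]), 'ee_rot': array([1.7989e+02, 2.0000e-02, 9.1760e+01]), 'wrist_force': array([ 0.69,  0.24, -0.43]), 'width': np.float64(7.62)}
```

View pics/w5c.png

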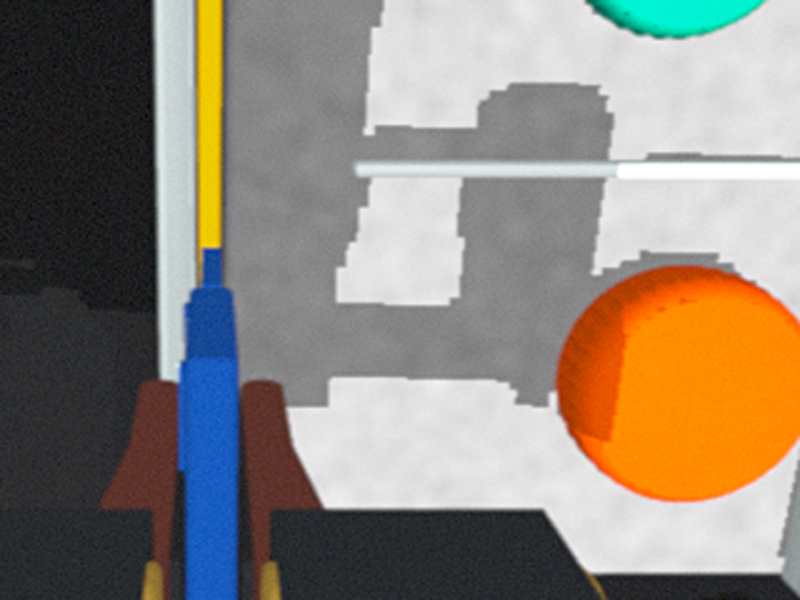

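View pics/side5c.png

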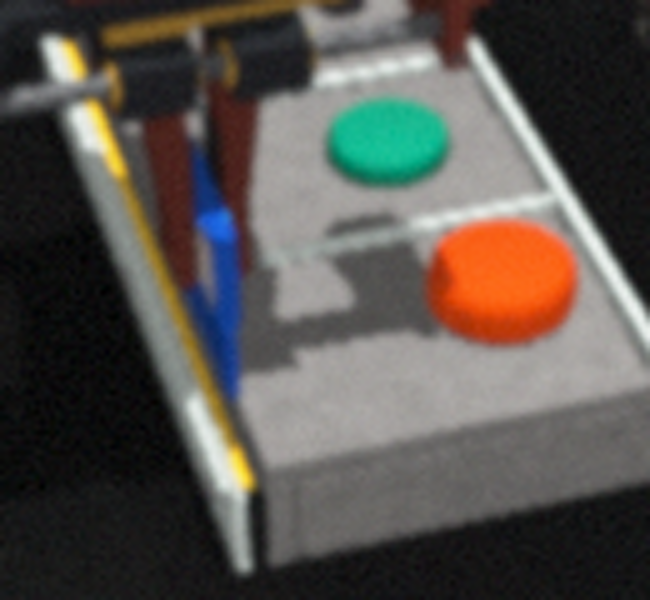

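View pics/top5.png

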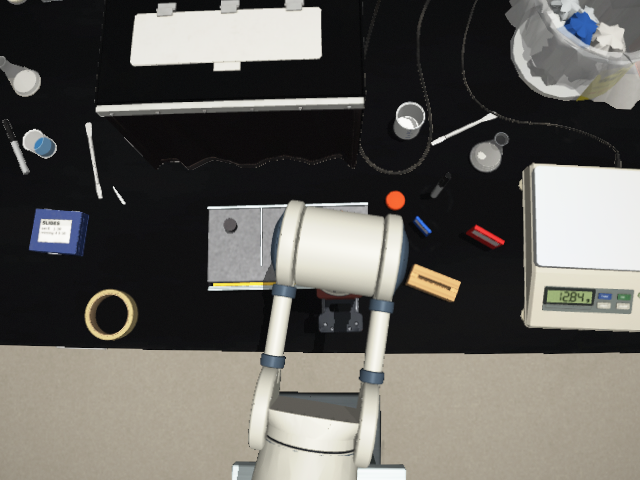

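```bash
python3 - <<'E'
from h import *
from cell import arm
import pickle
o,i,d=pickle.load(open('w5.pkl','rb'));im=cv2.imread('pics/w5.png');P=cloud(i,d)
tz=o['eef_pos'][2]
for nm,row,z in [('end',219.2,tz-35),('pbot',235.6,tz-3),('top',262.8,tz+35)]:
    q=at_z(i,[[314.8,row]],z)[0];print(nm,q.round(1),'centre y',(q[1]-30).round(1))
hsv=cv2.cvtColor(im,cv2.COLOR_BGR2HSV)
m=cv2.inRange(hsv,(3,150,120),(20,255,255));k,l,s,c=cv2.connectedComponentsWithStats(m)
q=1+np.argmax(s[1:,4]);ys,xs=np.nonzero(l==q)
Q=P[l==q];T=Q[abs(Q[:,2]-65)<2.5];print('cap',s[q],cv2.minEnclosingCircle(T[:,:2].astype(np.float32)),np.median(Q[:,2]))
# far rim / near rim by pixel: bottom row of image = -y side top rim
H=cv2.convexHull(np.c_[xs,ys]).reshape(-1,2);A=at_z(i,H,65);print('pix hull y range',A[:,1].min(),A[:,1].max(),'x',A[:,0].min(),A[:,0].max())
m=cv2.inRange(hsv,(20,150,100),(34,255,255));m[215:]=0;m[:,:290]=0;m[:,330:]=0
L=[];Rr=[]
for r in range(5,212,5):
    xx=np.nonzero(m[r])[0]
    if len(xx): L.append((xx.min()-.5,r));Rr.append((xx.max()+.5,r))
for E,z in [(L,24),(Rr,24)]:
    Q=at_z(i,E,z);f=np.polyfit(Q[:,1],Q[:,0],1);print('edge at -38: %.2f'%np.polyval(f,-38),'yaw',-np.degrees(np.arctan(f[0])))
print('tongue end x', at_z(i,[[311.2,219.2],[318.4,219.2]],tz-35)[:,0], 'at y', )
# side
j=arm.camera_info('side');d=np.load('side5.npy');Ps=cloud(j,d);hs=cv2.cvtColor(cv2.imread('pics/side5.png'),cv2.COLOR_BGR2HSV)
mb=cv2.inRange(hs,(105,150,60),(125,255,255));mb[:, :270]=0;mb[:,300:]=0;mb[300:]=0
Q=Ps[mb>0];print('side blue y pct',np.percentile(Q[:,1],[2,10,50]),Q[:,2].min(),Q[:,2].max())
mo=cv2.inRange(hs,(3,150,120),(14,255,255));Q=Ps[mo>0];T=Q[(abs(Q[:,2]-65)<3)&(Q[:,1]>-80)];print('side cap',cv2.minEnclosingCircle(T[:,:2].astype(np.float32)))
E
```

```text
end [486.1  -8.6  51.4] centre y -38.6
pbot [486.   -8.3  83.4] centre y -38.3
top [485.9  -7.2 121.4] centre y -37.2
cap [ 453  226  104   95 7588] ((588.9547119140625, -34.70109939575195), 25.21002197265625) 65.2073366637047
pix hull y range -58.32460935991259 -5.8969756552147174 x 558.053506733195 612.726754421255
edge at -38: 483.55 yaw 1.840389221999706
edge at -38: 489.44 yaw 1.8809603229249863
tongue end x [484.21796594 488.06849159] at y
side blue y pct [-69.60765985 -68.69735658 -63.97291406] 46.41961667063083 124.23307656559496
side cap ((697.731201171875, 335.79052734375), 413.8224182128906)
```

Wrist and side views agree that the holder is centred on the cap in y to within about 1 mm. The tongue is about 0.4 mm behind the slot centre, so I'll correct that and start the insertion.

{"fn": "jog_arm", "kwargs": {"commands": [[[0,-0.4,5],[0,0,0],0],[[0,0,6],[0,0,0],0],[[0,0,6],[0,0,0],0],[[0,0,4],[0,0,0],0],[[0,0,3],[0,0,0],0],[[0,0,1],[0,0,0],0],[[0,0,0],[0,0,0],0],[[0,0,0],[0,0,0],0]], "force": 60}}

```text
t: 6.9
eef_pos: [486.3, -35.6, 60.3]
ee_rot: [180.0, 0.0, 91.8]
wrist_force: [-0.0, -0.1, -0.9]
width: 7.6
```

```bash
python3 look.py w6; python3 - <<'E'
from h import *
from cell import arm
p,d=arm.camera('side');cv2.imwrite('pics/side6.png',p[:,:,::-1])
a=cv2.resize(p[190:310,240:370,::-1],None,fx=3,fy=3,interpolation=cv2.INTER_CUBIC)
b=cv2.resize(cv2.imread('pics/w6.png')[180:300,240:370],None,fx=3,fy=3,interpolation=cv2.INTER_CUBIC)
cv2.imwrite('pics/c6.png',np.hstack([a,b]))
E
```

```text
{'t': np.float64(6.9), 'eef_pos': array([486.31, -35.6 ,  60.33]), 'ee_rot': array([179.99,   0.  ,  91.76]), 'wrist_force': array([-0.01, -0.06, -0.94]), 'width': np.float64(7.63)}
```

View pics/c6.png

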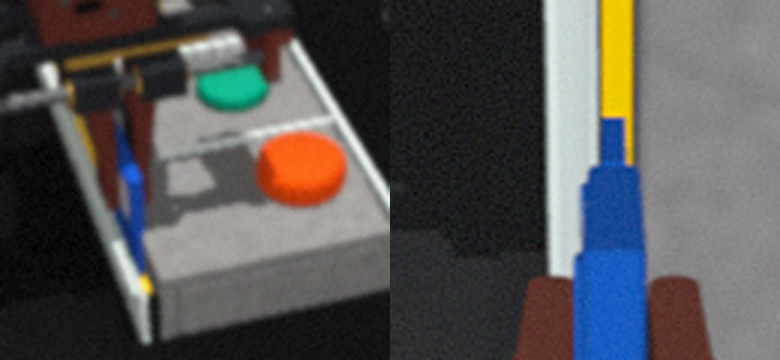

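The tongue is in the slot mouth with no contact force, about 0.6 mm toward the lip. I'll nudge it +0.5 and press.

{"fn": "jog_arm", "kwargs": {"commands": [[[0,0.5,1],[0,0,0],0],[[0,0,1],[0,0,0],0],[[0,0,1],[0,0,0],0],[[0,0,1],[0,0,0],0],[[0,0,1],[0,0,0],0],[[0,0,0],[0,0,0],0],[[0,0,0],[0,0,0],0]]}}

```text
t: 7.58
eef_pos: [487.0, -35.6, 55.7]
ee_rot: [179.9, 0.0, 91.8]
wrist_force: [-1.0, -0.7, 5.7]
width: 7.8
```

{"fn": "jog_arm", "kwargs": {"commands": [[[0,0,1],[0,0,0],0],[[0,0,1],[0,0,0],0],[[0,0,1],[0,0,0],0],[[0,0,1],[0,0,0],0],[[0,0,0],[0,0,0],0],[[0,0,0],[0,0,0],0]]}}

```text
t: 8.08
eef_pos: [487.1, -35.6, 52.1]
ee_rot: [179.9, 0.0, 91.8]
wrist_force: [-1.0, 0.5, 7.6]
width: 7.9
```

{"fn": "jog_arm", "kwargs": {"commands": [[[0,0,0.7],[0,0,0],0],[[0,0,0.7],[0,0,0],0],[[0,0,0.6],[0,0,0],0],[[0,0,0],[0,0,0],0],[[0,0,0],[0,0,0],0]]}}

```text
t: 8.5
eef_pos: [487.2, -35.6, 51.2]
ee_rot: [179.9, 0.0, 91.8]
wrist_force: [-3.5, 1.0, 13.6]
width: 7.5
```

{"fn": "jog_arm", "kwargs": {"commands": [[[0,-0.2,0.4],[0,0,0],0],[[0,0,0.3],[0,0,0],0],[[0,0,0],[0,0,0],0],[[0,0,0],[0,0,0],0],[[0,0,0],[0,0,0],0]]}}

```text
t: 8.92
eef_pos: [487.2, -35.7, 51.2]
ee_rot: [179.9, 0.0, 91.8]
wrist_force: [-4.8, 1.2, 15.4]
width: 7.6
```

```bash
python3 look.py w7; python3 - <<'E'
from h import *
from cell import arm
import pickle
p,d=arm.camera('side');cv2.imwrite('pics/side7.png',p[:,:,::-1]);Ps=cloud(arm.camera_info('side'),d)
a=cv2.resize(p[190:310,240:370,::-1],None,fx=3,fy=3,interpolation=cv2.INTER_CUBIC)
b=cv2.resize(cv2.imread('pics/w7.png')[180:300,240:370],None,fx=3,fy=3,interpolation=cv2.INTER_CUBIC)
cv2.imwrite('pics/c7.png',np.hstack([a,b]))
o,i,d=pickle.load(open('w7.pkl','rb'));P=cloud(i,d);im=cv2.imread('pics/w7.png');hsv=cv2.cvtColor(im,cv2.COLOR_BGR2HSV)
s=cv2.inRange(hsv,(20,150,100),(34,255,255));s[150:]=0;s[:,:290]=0;s[:,330:]=0
Q=P[s>0];print('wrist bar z med',np.median(Q[:,2]), [np.median(Q[(Q[:,1]>a)&(Q[:,1]<a+20),2]).round(1) for a in range(0,180,20) if ((Q[:,1]>a)&(Q[:,1]<a+20)).sum()>5])
mo=cv2.inRange(hsv,(3,150,120),(20,255,255));T=P[(mo>0)&(abs(P[...,2]-65)<2.5)];T=T[T[:,1]>-80];print('cap',cv2.minEnclosingCircle(T[:,:2].astype(np.float32)))
mb=cv2.inRange(hsv,(100,120,60),(128,255,255));mb[:,:290]=0;mb[:,340:]=0
B=P[mb>0];print('blue z max/top',np.percentile(B[:,2],[5,50,90]))
ys,xs=np.nonzero(mb);print('rows',ys.min(),ys.max())
print(arm.get_obs()['wrist_force'])
E
```

```text
{'t': np.float64(8.92), 'eef_pos': array([487.17, -35.66,  51.16]), 'ee_rot': array([1.7987e+02, 2.0000e-02, 9.1770e+01]), 'wrist_force': array([-4.81,  1.23, 15.41]), 'width': np.float64(7.64)}
wrist bar z med 16.404409468892936 [np.float64(16.3), np.float64(16.4), np.float64(16.4), np.float64(16.4)]
cap ((588.7753295898438, -33.90321731567383), 25.360610961914062)
blue z max/top [53.5335591  85.77898065 86.8582961 ]
rows 220 361
[-4.82411116 -0.41809675 14.95504929]
```

View pics/c7.png

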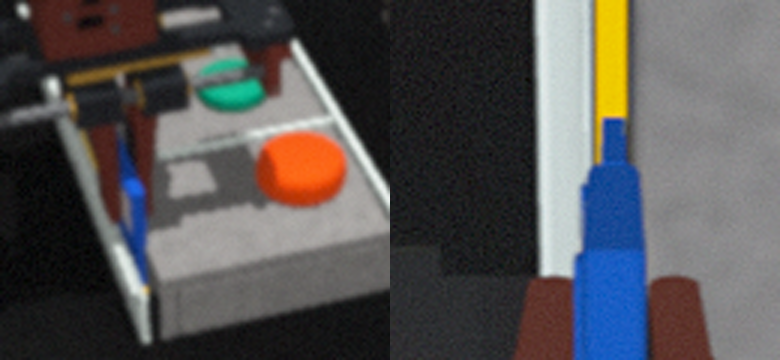

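View pics/w7.png

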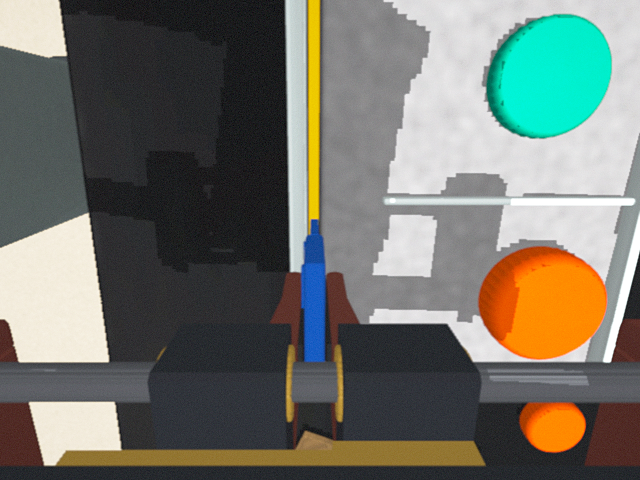

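The bar top reads 16.4 mm, so it is at its stop, and the holder top is at about 86 mm, which fits the sizes given. I'll relieve the small sideways load.

{"fn": "jog_arm", "kwargs": {"commands": [[[0,-0.4,0.1],[0,0,0],0],[[0,0,0],[0,0,0],0],[[0,0,0],[0,0,0],0],[[0,0,0],[0,0,0],0],[[0,0,0],[0,0,0],0],[[0,0,0],[0,0,0],0],[[0,0,0],[0,0,0],0],[[0,0,0],[0,0,0],0]]}}

```text
t: 9.68
eef_pos: [487.1, -35.7, 51.2]
ee_rot: [179.8, 0.0, 91.8]
wrist_force: [-4.3, 0.2, 14.4]
width: 7.7
```

```bash
python3 look.py w8; python3 - <<'E'
from h import *
import pickle
o,i,d=pickle.load(open('w8.pkl','rb'));P=cloud(i,d);im=cv2.imread('pics/w8.png');hsv=cv2.cvtColor(im,cv2.COLOR_BGR2HSV)
s=cv2.inRange(hsv,(20,150,100),(34,255,255));s[150:]=0;s[:,:290]=0;s[:,330:]=0
print('bar z',np.median(P[s>0][:,2]))
mb=cv2.inRange(hsv,(100,120,60),(128,255,255));mb[:,:290]=0;mb[:,340:]=0
B=P[mb>0];ys,xs=np.nonzero(mb);print('holder top',np.percentile(B[:,2],90),'rows',ys.min())
T=B[B[:,2]>83];print('top +y edge->centre',np.percentile(T[:,1],99.5)-30)
print('tongue end centre y',at_z(i,[[315,ys.min()-.5]],16)[0][1]-30)
E
```

```text
{'t': np.float64(9.68), 'eef_pos': array([487.09, -35.68,  51.15]), 'ee_rot': array([1.7982e+02, 2.0000e-02, 9.1770e+01]), 'wrist_force': array([-4.32,  0.24, 14.4 ]), 'width': np.float64(7.75)}
bar z 16.424325388006437
holder top 86.85758916399845 rows 220
top +y edge->centre -15.32818997023896
tongue end centre y -38.73728607481459
```

```bash
python3 -c "
from cell import arm
print(arm.finish_job())"
```

```text
the job is handed in; nothing more can be done
None
```

I lifted the blue label holder out of its stand and pushed its tongue down behind the shelf's front lip, in front of the orange cap with the card facing out. I handed the job in at about 9.7 s of robot time, with the arm still gripping the holder (60 N setting) and pressing it down.

**Last checks**
- **Home:** the bar top measured 16.4 mm, against 16 mm at its stop. The holder top was at about 87 mm (86 expected) and the tool at 51.2 mm (51 expected).
- **Force:** the downward push was steady at about 14 N, above the 9.5 N needed at the stop. A sideways load of about 4 N stayed on after I tried to relieve it; most likely the tongue is resting lightly against the shelf face.
- **Caps and stopper:** the two caps looked undisturbed in the last wrist image. The stopper was out of that view; it was in place before the final press, and nothing came near it.

**What disagreed**
- **Centring on the orange cap:** the wrist camera put the holder about 0.5–1.5 mm too far to -y (the robot's right), while the side camera put it about 0.6 mm the other way. I left it there.
- **Tilt:** the wrist images suggested the holder leans in its own plane by 0.85° at most. I could not separate that from camera calibration error.
- **Unused reading:** in the last check, one depth estimate of the holder's centre from its top edge came out at y = -15 mm. It clashed with every other measurement (about -38 mm), so I ignored it, probably mixed pixels at the edge.

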